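Lock the purge regulator and lift its coupler off the ball

ROBOT

A 6-joint arm with a two-finger parallel gripper is mounted at the origin on the work surface. World frame = base frame: x ahead of the robot, y to its left, z up, the work surface at z = 0. Lengths are in m, angles in rad, forces in N, time in s.
With the tool pointing down it reaches from about 0.375 to 0.9 m from the base axis. Payload 3.1 kg.
Tool frame: the origin (TCP) lies between the finger pads; the fingertips stand robot.tip_extent ahead of it and the grasp point (between the pads) lies 3 mm ahead of it (robot.tip_extent is the distance from the TCP to the fingertips, in m); z points along the fingers, x is the direction in which the jaws open and shut, and the axes are right-handed (so a half turn about z gives the same grasp; the last joint's range is limited). The gripper opens to 87 mm and grips with 3 to 60 N. Pads are 19 mm wide; open, the fingers measure 117 mm over their backs; the gripper's body (75 mm by 190 mm) begins 51 mm behind the grasp point.
Start: joints at [-1.339, 0.527, 1.433, -0, 1.181, -0.178], TCP at [0.249, -0.573, 0.245] pointing down, gripper open.
Joint ranges: [-3.08, 3.08], [-0.75, 2.2], [0.22, 2.44], [-1.43, 4.57], [0, 2.65], [-2.85, 2.85]. Speed limits (rad/s): [2.79, 2.79, 3.14, 3.14, 3.14, 3.14].

INTERFACE

Orientations are given as a unit quaternion [x, y, z, w].
In Python, from rig import robot, cams gives the robot as it stands.
- The arm moves only by the tool carry_out, never from a script. Its argument "steps" is a list of rows, each a list of 3 entries, a list of its own where there are three numbers: the shift along the world's x, y, z in cm, then the turn about the world's z in degrees, then the closure, from 0 (fully open) to 1 (shut). In form: [[[dx, dy, dz], spin, fingers], ...]. A call has 1 to 10 rows; each row shifts and turns the pose as measured when the row begins; what a row does not reach is not made up. A row lasts 1/10 s, in which the tool goes at most 50 mm and 8.59 degrees, less where a joint would pass 70% of its speed; a pose out of reach is approached as far as the arm can. A call with a gripper value outside its range is refused whole. The fingers move at their own pace and stop on an object; "squeeze" is the grip in N (left out, the last holds). Time passes only in rows, so rows that do not move let the fingers close. It gives the time, the measured TCP pose, the force and the opening at its end, in the units of the state.
- robot.get_obs(): the state, without advancing time (a new reading comes with each control period).
- cams.camera(name): name is "side" or "top"; returns a dict with "pixels" (480x640x3 uint8, red, green, blue), "fx", "fy", "cx", "cy" (pixels), "eye" and "rotation" of the camera in the world. Camera axes: x right, y up, looking along -z (the intrinsics and any distortion apply to the point x, -y, -z); pixel columns grow to the right and rows downward; lengths in m; the calibration is good to about 2 mm. A picture is of the moment at which its call begins. There is no depth.
- robot.hand_in(): hands the job in, once; it reports no verdict.
The state is a dict: "time": time; "q": joint angles; "joint_velocities": joint speeds; "joint_torque": joint torques, N m; "position": TCP position; "tool_rot": TCP orientation; "ft_force": force on the tool from outside, world axes, zero at the start; "moment": the same for the moment, N m; "grip_width": finger opening in m.
Only numpy, scipy, OpenCV 4.12 (cv2) and the standard library are available. Lean on these libraries where they do the work, as an engineer would, in place of code of your own. Each camera call takes 0.05 s, during which the arm holds its last target. There are 200 camera calls.

TASK

In the culture hood, take the purge line's coupler off: turn the regulator knob until its white pointer meets the white index line on the panel, then slide the lock fork fully home over the knob. Then pull the coupler's spring latch sideways against its spring, towards the handle fin, while the coupler is still seated, and with the latch held back lift the coupler and its tongue straight up off the ball. Finish while still holding it in the gripper, level and about 10 cm above its seat; leave the other things on the surface where they stand.

Things in the scene. Friction and masses are not known exactly. Their poses are not given: they have to be found in the camera images.
- regulator: fixed grey gas regulator panel, a box 100 (x) x 200 (y) x 45 mm high. Origin at the centre of its underside, z up. The knob axis stands at x = 0, y = -50 mm; the white index line (16 mm long, along y) is on the panel top at y = -78 to -94 mm, on the knob's -y side. The lock fork slides along y on the knob's +y side.
- knob_grip (a point): the black knob's grip bar, 12 mm thick, 46 mm long, its top 87 mm above the surface, on a disc 52 mm across whose top is at 55 mm. This point is on the turning axis, 8 mm below the bar's top. Its y axis lies along the bar, so fingers close along its x axis; a white pointer line runs along the bar's -y half.
- knob (a joint): knob angle in rad: 0 when the pointer meets the index line (bar along the panel's y); grows counter-clockwise seen from above; range -1.6 to 1.6; starts at 0.55 to 1.3, so it is turned clockwise. Stays where left (friction 0.05 N m). The fork passes over the bar only within about 0.2 rad of 0.
- lock_tab (a point): centre of the lock fork's upright dark steel tab, 12 (x) x 20 (y) x 40 mm, its top 110 mm above the surface; axes as the panel's. Below it a bridge 44 x 24 mm, top at 70 mm above the surface, with two prongs 22 mm apart (inside), tops at 70 mm, reaching 62 mm from this point towards -y. Pinch the tab along x, or push it, towards the panel's -y.
- lock (a joint): slide of the lock fork in m: 0 open (tab 123 mm from the knob axis), 0.075 fully home at its stop (prongs on both sides of the knob bar, tab 48 mm from the axis). Positive moves towards the panel's -y. Starts at 0 to 0.004. Friction 2 N, stays where left.
- mount: fixed dark steel ball mount: base 120 (x) x 110 (y) x 12 mm, on it a block 64 x 64 mm whose top, the coupler's seat, is 30 mm above the surface. A 14 mm post carries a flat-bottomed ball 30 mm across, 48 to 70 mm above the surface. Origin at the centre of the underside, z up, the ball's axis is its z axis.
- coupler_grip (a point): where to grip the loose coupler: 80 mm above its seat, 8 mm to +y of the ball's axis; axes the coupler's. Outer face of its fixed handle fin 24 mm to -y; outer face of the latch tab 36 mm to +y closed, 24 mm pulled: fingers centred here and closing along y (60 to 48 mm) pull the latch and grip at once. Fin and tab are 26 mm wide (x), tops 16 mm above this point; block roof 27 mm below it.
- tongue (a point): centre of the coupler's steel tongue stub, a tube 18 mm thick along the coupler's x with a 32 mm flange at its end. The coupler's aluminium block, 50 x 50 x 53 mm, sits over the ball and on the seat, its centre 67 mm to -x of this point; the tongue ends 47 mm to +x. Coupler and latch weigh 0.40 kg, varying by up to a third.
- latch_tab (a point): point on the outer (+y) face of the latch's upright tab (26 mm wide in x, 6 mm thick in y, top 96 mm above the seat), 80 mm above the seat. The latch is a steel stirrup round the coupler block whose jaw catches under the ball, so the coupler cannot come off (a few mm of play only) until the tab is pulled.
- latch (a joint): travel of the latch in m: 0 closed (spring), 0.012 fully pulled to its stop; positive moves the tab towards the coupler's -y, to the fin. The spring pushes back with 3.6 N at 0 and 7.2 N at full travel; the jaw is clear of the ball from about 0.008.
- microrack: bystander: loose blue rack of small tubes, 103 x 65 x 45 mm, origin under its centre
- reagent: bystander: loose amber jar 44 mm across, 75 mm high, origin under its centre
- wellplate: bystander: loose clear well plate 86 x 128 x 20 mm, origin under its centre
- flask: bystander: loose lying culture flask 75 x 150 x 35 mm with a blue cap towards its +y, origin under its body's centre
- marker: bystander: loose white marker pen, 125 mm long, 14 mm thick, lying along x, origin under its centre
There are look-alikes about, which are no part of the job. Leave any green or red look-alike of the mount alone. Leave any yellow look-alike of the part that bears coupler_grip alone.

How it is judged:
By the outcome, as a careful person would: the job done as asked, in the order asked, and still so for the second after the job is handed in, while the arm keeps its last pose, push and grip.
It also fails if it takes over 59 s, if anything falls off the work surface, if the arm or the gripper's body presses on something with over 40 N, if the wrist force passes 120 N, or if a joint passes its speed limit or range.

## Working session

There is one attempt and no reset: what is moved stays moved. The work goes in short steps, Python scripts to look and compute and a tool call to move; the robot and the scene stay as the last step left them, time stands still between calls to the robot, and variables do not carry over. Pictures are saved under pics/ and viewed, about 8 in all and at most 12, crops included, and the job is handed in when it is done.

Besides the shell and the picture viewer there is one more tool, called after "Call:" as a command line: name --argument value ..., lists and objects as JSON in quotes. carry_out: Moves the arm, as the interface text tells. Its arguments: {"type":"object","properties":{"steps":{"type":"array"},"squeeze":{"type":"number"}},"required":["steps"]}

```bash
mkdir -p pics; cat > h.py <<'E'
import numpy as np, cv2
from rig import robot, cams
def ray(c,u,v):
    p=np.array([[[u,v]]],float)
    K=np.array([[c['fx'],0,c['cx']],[0,c['fy'],c['cy']],[0,0,1.]])
    d=c.get('distortion'); d=None if d is None else np.array(d,float)
    x,y=cv2.undistortPoints(p,K,d)[0,0]
    return np.array(c['rotation'])@np.array([x,-y,-1.])
def onz(c,u,v,z):
    r=ray(c,u,v); e=np.array(c['eye']); return e+r*(z-e[2])/r[2]
def proj(c,P):
    q=np.array(c['rotation']).T@(np.array(P)-np.array(c['eye'])); K=np.array([[c['fx'],0,c['cx']],[0,c['fy'],c['cy']],[0,0,1.]])
    d=c.get('distortion'); d=None if d is None else np.array(d,float)
    return cv2.projectPoints(np.array([[q[0],-q[1],-q[2]]]),np.zeros(3),np.zeros(3),K,d)[0][0,0]
def shot(n,f):
    c=cams.camera(n); cv2.imwrite('pics/'+f,np.array(c['pixels'])[:,:,::-1]); return c
E
python3 - <<'E'
from h import *
for n in('top','side'):
    c=shot(n,n+'1.png'); print({k:v for k,v in c.items() if k!='pixels'})
print(robot.get_obs(),robot.tip_extent)
E
```

```text
{'fx': 515.1558016506845, 'fy': 515.1558016506845, 'cx': 329.105574273335, 'cy': 248.1938476582485, 'eye': array([ 0.34126671, -0.02763005,  1.37999267]), 'rotation': array([-0.04276056,  0.04499085,  0.71505669, -0.69630546])}
{'fx': 576.3478516756493, 'fy': 576.3478516756493, 'cx': 312.2841559820747, 'cy': 240.82708607481712, 'eye': array([-0.07414069, -0.9027087 ,  0.75408026]), 'rotation': array([ 0.45610069, -0.13563347, -0.26337595,  0.83917152])}
{'time': 0.1, 'q': array([-1.33953123e+00,  5.28389173e-01,  1.43375631e+00,  3.29798382e-05,
        1.18139447e+00, -1.78497200e-01]), 'joint_velocities': array([-0.00078019, -0.00279444, -0.00226209, -0.00052526, -0.00021491,
        0.00186303]), 'joint_torque': array([-1.73266653e-04, -4.40985274e+01, -1.77151072e+01,  6.35399180e-02,
        5.33791620e-02, -4.36020287e-05]), 'position': array([ 0.24889033, -0.57264529,  0.24366531]), 'tool_rot': array([ 8.36175364e-01, -5.48461313e-01, -6.95903199e-04, -6.81136329e-04]), 'ft_force': array([-0.06021449, -0.15178213, -0.86220516]), 'moment': array([-0.00747279, -0.01502408, -0.01354925]), 'grip_width': 0.08729060513253108} 0.022
```

View pics/top1.png

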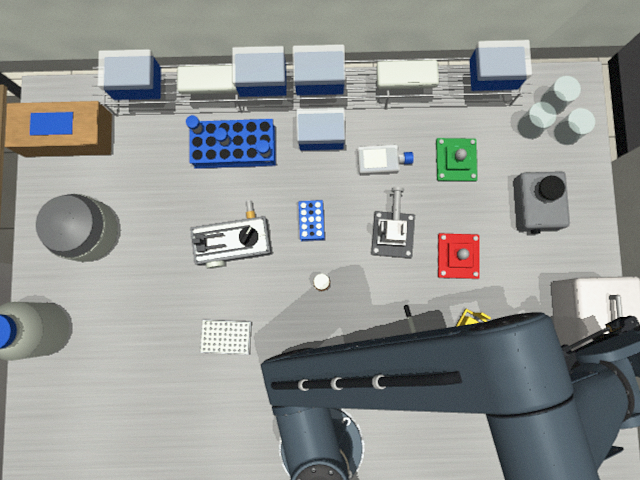

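View pics/side1.png

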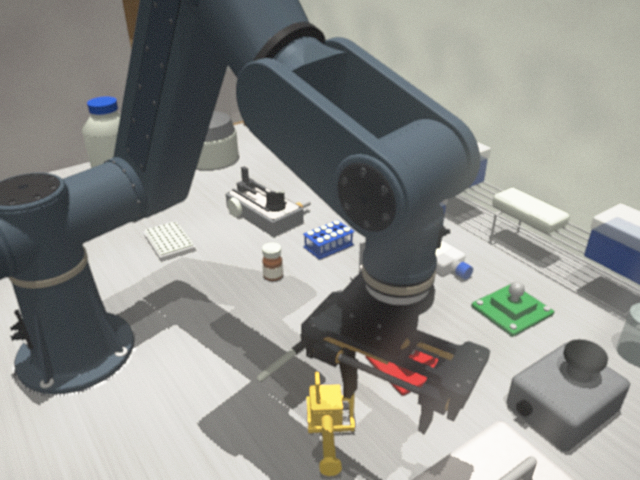

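```bash
sed -i "s/^def ray/from scipy.spatial.transform import Rotation as Rn\ndef R(c): return Rn.from_quat(c['rotation']).as_matrix()\ndef ray/; s/np.array(c\['rotation'\])/R(c)/g" h.py
python3 - <<'E'
from h import *
c=cams.camera('top'); im=np.array(c['pixels'])[:,:,::-1]
a=cv2.resize(im[205:275,180:280],None,fx=7.9,fy=7.9,interpolation=cv2.INTER_CUBIC)[:553]
a=cv2.resize(im[205:275,180:280],(400,280),interpolation=cv2.INTER_CUBIC)
b=cv2.resize(im[180:265,360:430],(400,486),interpolation=cv2.INTER_CUBIC)
out=np.zeros((486,800,3),np.uint8); out[:280,:400]=a; out[:,400:]=b
cv2.imwrite('pics/crop.png',out)
for n,u,v,z in[('knob',249,236,.087),('tab',205,242,.11),('coup',393,232,.083),('reg',231,240,.045)]: print(n,onz(c,u,v,z).round(3))
E
```

```text
knob [0.539 0.168 0.087]
tab [0.523 0.274 0.11 ]
coup [ 0.54  -0.198  0.083]
reg [0.536 0.222 0.045]
```

View pics/crop.png

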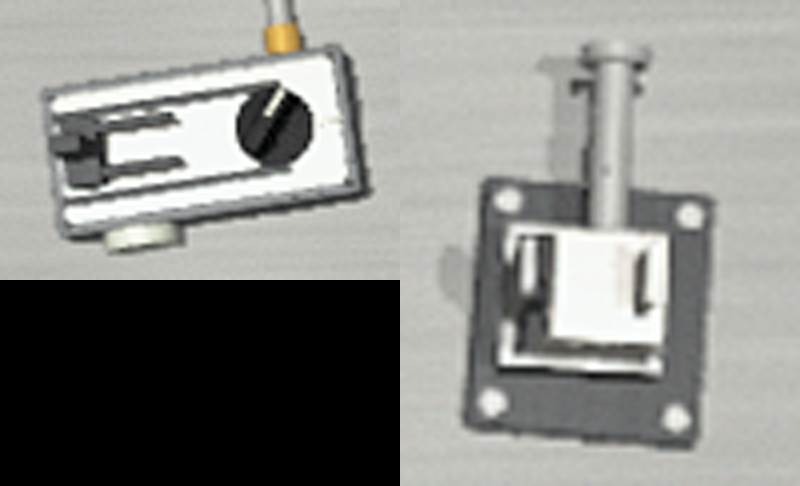

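```bash
cat > m.py <<'E'
from h import *
c=cams.camera('top')
A=lambda x,y:(180+x/4,205+y/4)
B=lambda x,y:(360+x/5.714,180+y/5.718)
def g(f,x,y,z): return onz(c,*f(x,y),z)[:2]
for (p,q) in [((65,228),(350,185)),((48,95),(325,50)),((60,115),(280,82))]:
    d=g(A,*p,.045)-g(A,*q,.045); print('panel y dir deg',np.degrees(np.arctan2(d[1],d[0])),np.linalg.norm(d))
print('knob',g(A,275,125,.055),'tab',g(A,66,140,.11))
d=g(A,288,85,.087)-g(A,266,118,.087); print('pointer dir',np.degrees(np.arctan2(d[1],d[0])))
h=[g(B,*p,.012) for p in((108,199),(291,214),(276,417),(91,403))]
print('mount',np.mean(h,0),h)
d=h[0]+h[1]-h[2]-h[3];print('x dir',np.degrees(np.arctan2(d[1],d[0])))
d=h[0]+h[3]-h[1]-h[2];print('y dir',np.degrees(np.arctan2(d[1],d[0])))
f=g(B,215,52,.06)-np.mean(h,0);print('tongue dir',np.degrees(np.arctan2(f[1],f[0])),np.linalg.norm(f))
print('fin top',g(B,242,282,.126),'tab top',g(B,130,270,.126))
for t in('position','tool_rot'): print(robot.get_obs()[t])
x=Rn.from_quat(robot.get_obs()['tool_rot']).as_matrix()[:,0]; print('jaw dir',np.degrees(np.arctan2(x[1],x[0])))
E
python3 m.py
```

```text
panel y dir deg 97.14223167523255 0.18706786521532748
panel y dir deg 97.88073897442436 0.18357750245729743
panel y dir deg 97.15607793692311 0.1452988136911757
knob [0.54338349 0.17389921] tab [0.52899761 0.29554457]
pointer dir -34.11527430666818
mount [ 0.54623238 -0.20821873] [array([ 0.59916113, -0.17097699]), array([ 0.58969992, -0.25705375]), array([ 0.49359343, -0.24557008]), array([ 0.50247505, -0.1592741 ])]
x dir -6.857846761247628
y dir 83.92580085412388
tongue dir -4.856740826619822 0.11137907831829556
fin top [ 0.53981795 -0.21542047] tab top [ 0.54633027 -0.16732225]
[ 0.24894075 -0.57281796  0.24393315]
[ 8.36179626e-01 -5.48455260e-01 -4.93477349e-04 -4.66140776e-04]
jaw dir -66.5222117273379
```

Call:
carry_out --steps '[[[1.8, 4.6, 0], 7.7, 0.3], [[1.8, 4.6, 0], 7.7, 0.3], [[1.8, 4.6, 0], 7.7, 0.3], [[1.8, 4.6, 0], 7.7, 0.3], [[1.8, 4.6, 0], 7.7, 0.3], [[1.8, 4.6, 0], 7.7, 0.3], [[1.8, 4.6, 0], 7.7, 0.3], [[1.8, 4.6, 0], 7.7, 0.3], [[1.8, 4.6, 0], 7.7, 0.3], [[1.8, 4.6, 0], 7.7, 0.3]]'

```text
time: 1.2
position: [0.4271, -0.1109, 0.2431]
tool_rot: [0.994, 0.111, 0.003, 0.001]
ft_force: [1.3, -0.6, 1.1]
grip_width: 0.0606
```

Call:
carry_out --steps '[[[1.7, 4.1, 0], 7, 0.35], [[1.7, 4.1, 0], 7, 0.35], [[1.7, 4.1, -1], 7, 0.35], [[1.7, 4.1, -1], 7, 0.35], [[1.7, 4.1, -1], 7, 0.35], [[1.7, 4.1, -1], 7, 0.35], [[1, 2.5, -1], 2, 0.35], [[0, 0, 0], 0, 0.35]]'

```text
time: 2.0
position: [0.5441, 0.1783, 0.192]
tool_rot: [0.869, 0.495, 0.007, 0.0]
ft_force: [-1.1, -0.5, 0.3]
grip_width: 0.0568
```

```bash
cat > st.py <<'E'
from h import *
def st():
    o=robot.get_obs(); M=Rn.from_quat(o['tool_rot']).as_matrix()
    print(round(o['time'],2),o['position'].round(4),'yaw',np.degrees(np.arctan2(M[1,0],M[0,0])).round(2),'z',M[:,2].round(3),'F',o['ft_force'].round(1),'w',round(o['grip_width'],4))
    return o
if __name__=='__main__': st()
E
python3 st.py; python3 - <<'E'
from h import *
c=cams.camera('side');im=np.array(c['pixels'])[:,:,::-1]
cv2.imwrite('pics/s2.png',cv2.resize(im[130:300,150:390],(800,567),interpolation=cv2.INTER_CUBIC))
E
```

```text
2.0 [0.5441 0.1783 0.192 ] yaw 59.3 z [ 0.012  0.007 -1.   ] F [-1.1 -0.5  0.3] w 0.0568
```

View pics/s2.png

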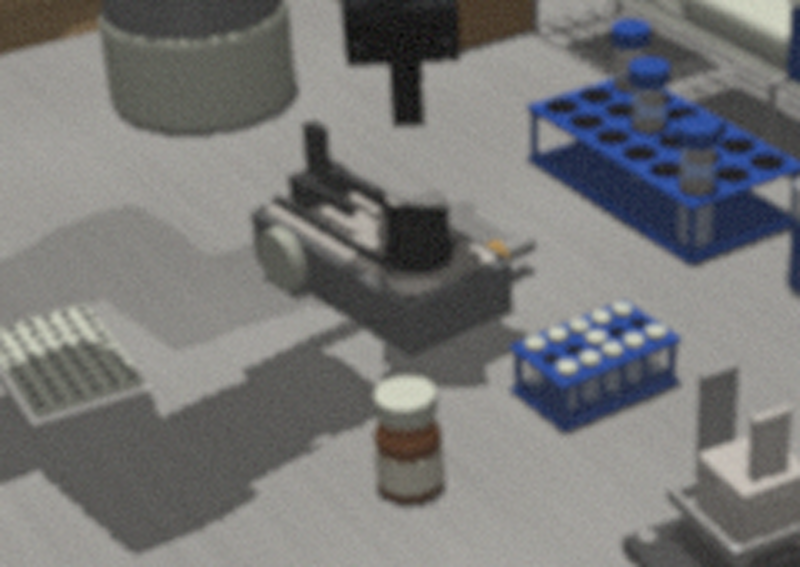

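```bash
python3 - <<'E'
from h import *
c=cams.camera('side')
f=lambda x,y:(150+x*.3,130+y*.3)
print(onz(c,*f(417,208),.087), onz(c,*f(316,128),.11),proj(c,[.5433,.1739,.087]))
E
```

```text
[0.54449354 0.1734962  0.087     ] [0.52732463 0.29076217 0.11      ] [274.59385617 192.47271236]
```

Both views agree on the knob axis (0.543, 0.174). Descending.

Call:
carry_out --steps '[[[-0.1, -0.4, -2], -3.3, 0.4], [[0, 0, -3], 0, 0.4], [[0, 0, -3], 0, 0.4], [[0, 0, -2], 0, 0.4], [[0, 0, -0.7], 0, 0.4], [[0, 0, 0], 0, 0.4]]'

```text
time: 2.7
position: [0.5427, 0.1632, 0.0878]
tool_rot: [0.887, 0.462, 0.009, 0.003]
ft_force: [-0.1, -0.7, 0.5]
grip_width: 0.0522
```

```bash
python3 st.py
```

```text
2.7 [0.5427 0.1632 0.0878] yaw 55.04 z [ 0.018  0.003 -1.   ] F [-0.1 -0.7  0.5] w 0.0522
```

Call:
carry_out --steps '[[[0, 0.9, -0.3], 0, 0.4], [[0, 0, -0.1], 0, 0.4], [[0, 0, 0], 0, 0.4]]'

```text
time: 3.0
position: [0.5446, 0.1719, 0.0866]
tool_rot: [0.887, 0.461, 0.011, 0.004]
ft_force: [0.2, 0.6, 0.1]
grip_width: 0.0525
```

```bash
python3 st.py
```

```text
3.0 [0.5446 0.1719 0.0866] yaw 54.91 z [ 0.023  0.003 -1.   ] F [0.2 0.6 0.1] w 0.0525
```

Call:
carry_out --squeeze 15 --steps '[[[-0.1, 0.2, -0.2], 1, 0.7], [[0, 0, -0.1], 0, 1], [[0, 0, 0], 0, 1], [[0, 0, 0], 0, 1], [[0, 0, 0], 0, 1], [[0, 0, 0], 0, 1]]'

```text
time: 3.6
position: [0.5452, 0.1754, 0.0853]
tool_rot: [0.883, 0.47, 0.014, 0.004]
ft_force: [3.4, 8.5, -4.8]
grip_width: 0.0125
```

```bash
python3 st.py
```

```text
3.6 [0.5452 0.1754 0.0853] yaw 56.03 z [ 0.029  0.005 -1.   ] F [ 3.4  8.5 -4.8] w 0.0125
```

Call:
carry_out --steps '[[[0, 0, 0], -6, 1], [[0, 0, 0], -8, 1], [[0, 0, 0], -8, 1], [[0, 0, 0], -8, 1], [[0, 0, 0], -6, 1], [[0, 0, 0], 0, 1]]'

```text
time: 4.2
position: [0.5447, 0.1755, 0.0853]
tool_rot: [0.987, 0.163, 0.011, 0.009]
ft_force: [-0.1, 0.0, 0.3]
grip_width: 0.0115
```

```bash
python3 st.py
```

```text
4.2 [0.5447 0.1755 0.0853] yaw 18.72 z [ 0.024 -0.013 -1.   ] F [-0.1  0.   0.3] w 0.0115
```

Call:
carry_out --steps '[[[0, 0, 0], -6, 1], [[0, 0, 0], -5, 1], [[0, 0, 0], 0, 1], [[0, 0, 0], 0, 1]]'

```text
time: 4.6
position: [0.5446, 0.1755, 0.0853]
tool_rot: [0.998, 0.069, 0.009, 0.009]
ft_force: [-0.0, -1.0, 0.2]
grip_width: 0.0118
```

```bash
python3 st.py
```

```text
4.6 [0.5446 0.1755 0.0853] yaw 7.93 z [ 0.02  -0.017 -1.   ] F [-0.  -1.   0.2] w 0.0118
```

Call:
carry_out --steps '[[[0, 0, 0], -0.8, 1], [[0, 0, 0], 0, 1], [[0, 0, 0], 0, 0.6], [[0, 0, 0], 0, 0.5], [[0, 0, 2], 0, 0.5], [[0, 0, 3], 0, 0.5], [[-0.3, 3, 2], 0, 0.5], [[-0.6, 4.5, 0], 0, 0.5], [[-0.6, 4.5, 0], 0, 0.5], [[0, 0, 0], 0, 0.5]]'

```text
time: 5.6
position: [0.5296, 0.2974, 0.1579]
tool_rot: [0.998, 0.062, 0.01, 0.009]
ft_force: [0.3, -0.6, 0.1]
grip_width: 0.0434
```

```bash
python3 st.py; python3 - <<'E'
from h import *
for n,(u,v) in (('top',(180,190)),('side',(190,140))):
    c=cams.camera(n);im=np.array(c['pixels'])[:,:,::-1]
    im=cv2.resize(im[v:v+100,u:u+130],(400,308),interpolation=cv2.INTER_CUBIC)
    globals()[n]=im
cv2.imwrite('pics/k3.png',np.hstack([top,side]))
E
```

```text
5.6 [0.5296 0.2974 0.1579] yaw 7.17 z [ 0.02  -0.016 -1.   ] F [ 0.3 -0.6  0.1] w 0.0434
```

View pics/k3.png

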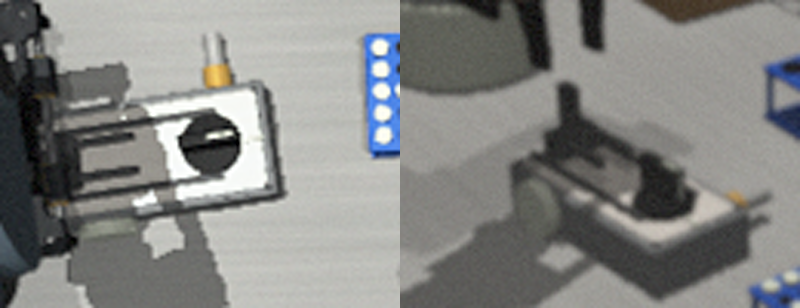

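Call:
carry_out --steps '[[[0, 0, -2], 0, 0.5], [[0, 0, -2], 0, 0.5], [[0, 0, -1.2], 0, 0.5], [[0, 0, 0], 0, 0.5], [[0, 0, 0], 0, 0.5]]'

```text
time: 6.2
position: [0.5304, 0.2876, 0.1034]
tool_rot: [0.998, 0.059, 0.008, 0.012]
ft_force: [0.7, 0.3, -0.5]
grip_width: 0.0436
```

```bash
python3 st.py
```

```text
6.2 [0.5304 0.2876 0.1034] yaw 6.79 z [ 0.017 -0.022 -1.   ] F [ 0.7  0.3 -0.5] w 0.0436
```

Call:
carry_out --steps '[[[-0.1, 0.9, -0.2], 0.5, 0.5], [[0, 0, 0], 0, 0.6], [[0, 0, 0], 0, 1], [[0, 0, 0], 0, 1], [[0, 0, 0], 0, 1], [[0, 0, 0], 0, 1]]'

```text
time: 6.8
position: [0.5292, 0.2972, 0.1038]
tool_rot: [0.998, 0.063, 0.008, 0.011]
ft_force: [-4.0, -0.4, 5.0]
grip_width: 0.0121
```

```bash
python3 st.py
```

```text
6.8 [0.5292 0.2972 0.1038] yaw 7.29 z [ 0.017 -0.021 -1.   ] F [-4.  -0.4  5. ] w 0.0121
```

Pinched the tab. Slide along panel −y: direction (0.127, −0.992), ~7.3 cm.

Call:
carry_out --squeeze 25 --steps '[[[0.1, -1, 0], 0, 1], [[0.15, -1.2, 0], 0, 1], [[0.15, -1.2, 0], 0, 1], [[0.15, -1.2, 0], 0, 1], [[0.15, -1.2, 0], 0, 1], [[0, 0, 0], 0, 1]]'

```text
time: 7.4
position: [0.5371, 0.2345, 0.1038]
tool_rot: [0.998, 0.063, 0.008, 0.01]
ft_force: [0.2, 1.0, -0.3]
grip_width: 0.0117
```

```bash
python3 st.py
```

```text
7.4 [0.5371 0.2345 0.1038] yaw 7.21 z [ 0.018 -0.02  -1.   ] F [ 0.2  1.  -0.3] w 0.0117
```

Call:
carry_out --steps '[[[0.1, -0.7, 0], 0, 1], [[0, -0.4, 0], 0, 1], [[0, -0.4, 0], 0, 1], [[0, -0.5, 0], 0, 1], [[0, -0.6, 0], 0, 1]]'

```text
time: 7.9
position: [0.5387, 0.2215, 0.1039]
tool_rot: [0.998, 0.057, 0.012, -0.004]
ft_force: [-0.4, 23.3, -4.0]
grip_width: 0.012
```

```bash
python3 st.py
```

```text
7.9 [0.5387 0.2215 0.1039] yaw 6.51 z [ 0.023  0.009 -1.   ] F [-0.4 23.3 -4. ] w 0.012
```

Call:
carry_out --steps '[[[0, 0, 0], 0, 0.9], [[0, 0, 0], 0, 0.5], [[0, 0, 0], 0, 0.5], [[0, 0, 2], 0, 0.5], [[0, 0, 3], 0, 0.5], [[0, 0, 3], 0, 0.5], [[0, 0, 2], 0, 0.3], [[0, 0, 0], 0, 0.1]]'

```text
time: 8.7
position: [0.5383, 0.2186, 0.2062]
tool_rot: [0.998, 0.058, 0.011, -0.001]
ft_force: [0.0, -0.6, -0.5]
grip_width: 0.0522
```

```bash
python3 st.py; python3 - <<'E'
from h import *
c=cams.camera('top');T=np.array(c['pixels'])[:,:,::-1]
c=cams.camera('side');S=np.array(c['pixels'])[:,:,::-1]
r=lambda im,u,v,w,h,W,H:cv2.resize(im[v:v+h,u:u+w],(W,H),interpolation=cv2.INTER_CUBIC)
L=r(S,215,155,100,75,400,300)
out=np.zeros((600,800,3),np.uint8)
out[:300,:400]=L; out[:300,400:]=r(T,360,180,80,60,400,300); out[300:,:400]=r(T,180,200,100,75,400,300); out[300:,400:]=r(S,320,220,100,75,400,300)
# top crop covers only down to row 240 -> use taller
out[:300,400:]=r(T,345,185,100,75,400,300)
cv2.imwrite('pics/k4.png',out)
E
```

```text
8.7 [0.5383 0.2186 0.2062] yaw 6.63 z [ 0.023  0.004 -1.   ] F [ 0.  -0.6 -0.5] w 0.0522
```

View pics/k4.png

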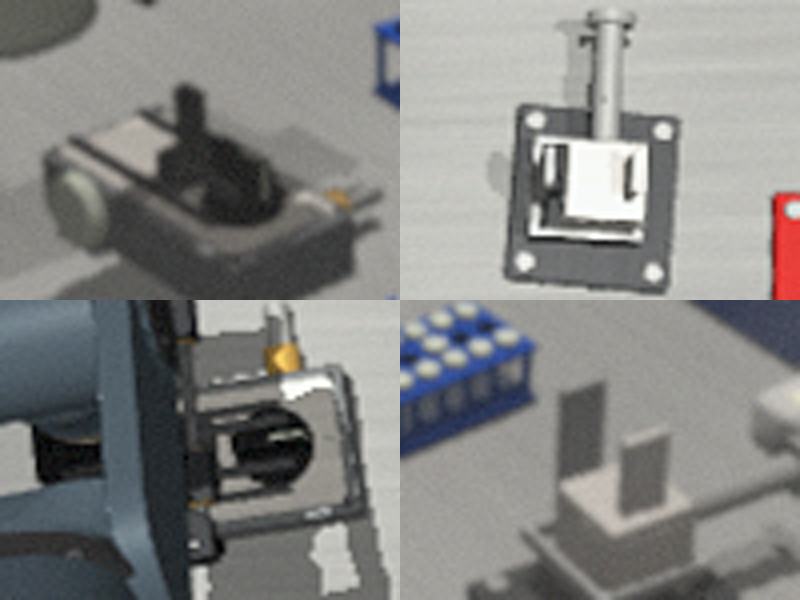

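```bash
cat > m2.py <<'E'
from h import *
s=cams.camera('side'); t=cams.camera('top')
S=lambda x,y:(320+x/4,220+y/4)
T=lambda x,y:(345+x/4,185+y/4)
g=lambda c,f,p,z:onz(c,*f(*p),z)[:2]
fl,fr=g(s,S,(221,142),.126),g(s,S,(269,132),.126)
tl,tr=g(s,S,(158,95),.126),g(s,S,(206,83),.126)
print('side fin',fl,fr,(fl+fr)/2,'tab inner',tl,tr,(tl+tr)/2)
for d in(fr-fl,tr-tl): print(np.degrees(np.arctan2(d[1],d[0])),np.linalg.norm(d))
h=[g(t,T,p,.012) for p in((136,120),(264,131),(254,272),(125,262))]
m=np.mean(h,0);print('mount',m)
# top view: block roof corners z=.083
k=[g(t,T,p,.083) for p in((170,143),(246,147),(241,220),(165,216))]
print('roof',k)
print('top fin outer line',g(t,T,(236,152),.126),g(t,T,(233,200),.126),'tab',g(t,T,(146,150),.126),g(t,T,(142,192),.126))
print('flange end',g(t,T,(211,14),.06))
a=np.radians(-5.5); X=np.array([np.cos(a),np.sin(a)]);Y=np.array([-X[1],X[0]])
G=m+.008*Y; print('grip',G)
for q in[(-.013,-.024),(.013,-.024),(-.013,.03),(.013,.03)]:
    P=[*(G+q[0]*X+q[1]*Y),.126]; u=proj(s,P);v=proj(t,P);print('pred',(u-[320,220])*4,(v-[345,185])*4)
E
python3 m2.py
```

```text
side fin [ 0.53192256 -0.21834048] [ 0.55608983 -0.22519134] [ 0.5440062  -0.22176591] tab inner [ 0.532782   -0.16887833] [ 0.55887371 -0.17423786] [ 0.54582785 -0.1715581 ]
-15.826786142931507 0.02511953445342263
-11.607731303567602 0.026636474138014773
mount [ 0.54580026 -0.20866491]
roof [array([ 0.56977012, -0.18490398]), array([ 0.56589979, -0.2333193 ]), array([ 0.51895479, -0.22801027]), array([ 0.52279916, -0.1798088 ])]
top fin outer line [ 0.55548806 -0.22018719] [ 0.52561137 -0.21700342] tab [ 0.55820539 -0.16470082] [ 0.53206772 -0.16120937]
flange end [ 0.65879361 -0.21803987]
grip [ 0.54656702 -0.20070174]
pred [226.77172273 147.27503616] [242.87597718 190.55295775]
pred [271.65446019 131.85535396] [245.01890716 149.01656815]
pred [164.82620681  93.2338893 ] [155.32068526 184.52876783]
pred [208.71629957  78.83592846] [157.68427456 143.02011239]
```

Call:
carry_out --steps '[[[0.1, -4.2, 0], 7.8, 0], [[0.1, -4.2, 0], 7.8, 0], [[0.1, -4.2, 0], 7.8, 0], [[0.1, -4.2, 0], 7.8, 0], [[0.1, -4.2, 0], 7.8, 0], [[0.1, -4.2, 0], 7.8, 0], [[0.1, -4.2, 0], 7.8, 0], [[0.1, -4.2, 0], 7.8, 0], [[0, -4, 0], 7.8, 0], [[0, 0, 0], 0, 0]]'

```text
time: 9.9
position: [0.5345, -0.1669, 0.1857]
tool_rot: [0.769, 0.639, -0.006, -0.009]
ft_force: [0.5, 0.4, -0.6]
grip_width: 0.0866
```

```bash
python3 st.py
```

```text
9.9 [ 0.5345 -0.1669  0.1857] yaw 79.51 z [-0.022  0.006 -1.   ] F [ 0.5  0.4 -0.6] w 0.0866
```

Call:
carry_out --steps '[[[0.6, -1.7, 0], 2.5, 0], [[0.5, -1.6, 0], 2.5, 0], [[0, 0, 0], 0, 0], [[0, 0, 0], 0, 0]]'

```text
time: 10.3
position: [0.5415, -0.1988, 0.1792]
tool_rot: [0.742, 0.671, -0.009, -0.016]
ft_force: [0.0, 0.9, -0.1]
grip_width: 0.0871
```

```bash
python3 st.py
```

```text
10.3 [ 0.5415 -0.1988  0.1792] yaw 84.23 z [-0.034  0.013 -0.999] F [ 0.   0.9 -0.1] w 0.0871
```

Call:
carry_out --steps '[[[0.4, 0, -1], 0, 0], [[0, 0, -1], 0, 0], [[0, 0, -1], 0, 0], [[0, 0, 0], 0, 0], [[0, 0, 0], 0, 0]]'

```text
time: 10.8
position: [0.5438, -0.1936, 0.1445]
tool_rot: [0.741, 0.671, -0.009, -0.019]
ft_force: [0.1, -0.2, 0.8]
grip_width: 0.0871
```

```bash
python3 st.py
```

```text
10.8 [ 0.5438 -0.1936  0.1445] yaw 84.31 z [-0.04   0.017 -0.999] F [ 0.1 -0.2  0.8] w 0.0871
```

Call:
carry_out --steps '[[[0.1, -0.6, 0], 0.2, 0], [[0, 0, 0], 0, 0], [[0, -0.2, -1], 0, 0], [[0.1, -0.2, -1], 0, 0], [[0, -0.1, -0.7], 0, 0], [[0, 0, 0], 0, 0]]'

```text
time: 11.4
position: [0.5465, -0.206, 0.1161]
tool_rot: [0.74, 0.672, -0.009, -0.018]
ft_force: [0.6, 0.1, -0.3]
grip_width: 0.0872
```

```bash
python3 st.py;  python3 - <<'E'
from h import *
c=cams.camera('side');im=np.array(c['pixels'])[:,:,::-1]
cv2.imwrite('pics/s5.png',cv2.resize(im[200:320,310:470],(800,600),interpolation=cv2.INTER_CUBIC))
E
```

```text
11.4 [ 0.5465 -0.206   0.1161] yaw 84.5 z [-0.038  0.015 -0.999] F [ 0.6  0.1 -0.3] w 0.0872
```

View pics/s5.png

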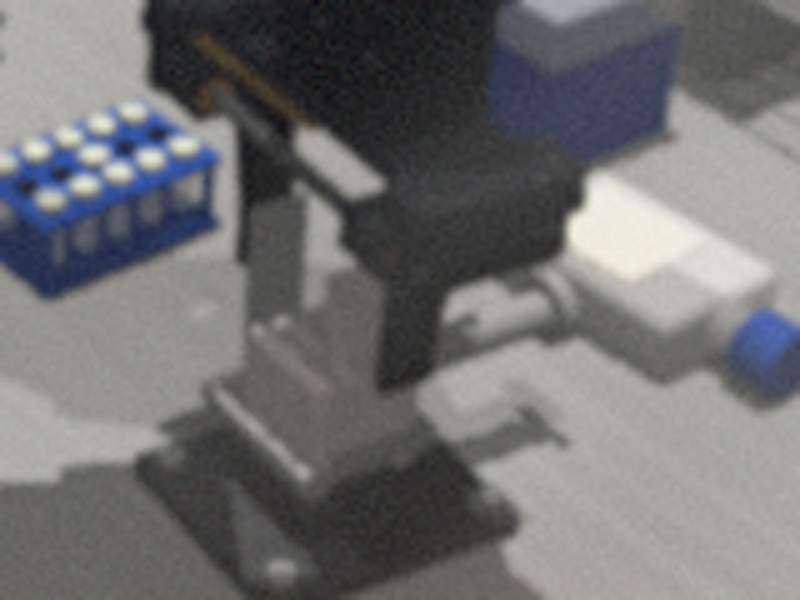

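Call:
carry_out --squeeze 30 --steps '[[[0, 0.6, -0.2], 0, 0], [[0, 0, 0], 0, 0], [[0, 0, 0], 0, 0.2], [[0, 0, 0], 0, 0.3]]'

```text
time: 11.85
position: [0.5468, -0.1994, 0.1145]
tool_rot: [0.74, 0.673, -0.009, -0.018]
ft_force: [-0.2, 1.0, 0.6]
grip_width: 0.0778
```

```bash
python3 st.py
```

```text
11.85 [ 0.5468 -0.1994  0.1145] yaw 84.53 z [-0.037  0.015 -0.999] F [-0.2  1.   0.6] w 0.0778
```

Call:
carry_out --steps '[[[0, 0, 0], 0, 0.4], [[0, 0, 0], 0, 0.7], [[0, 0, 0], 0, 1], [[0, 0, 0], 0, 1], [[0, 0, 0], 0, 1], [[0, 0, 0], 0, 1], [[0, 0, 0], 0, 1]]'

```text
time: 12.55
position: [0.5471, -0.1978, 0.1154]
tool_rot: [0.74, 0.672, -0.008, -0.019]
ft_force: [0.6, 2.0, 1.0]
grip_width: 0.0473
```

```bash
python3 st.py
```

```text
12.55 [ 0.5471 -0.1978  0.1154] yaw 84.49 z [-0.036  0.017 -0.999] F [0.6 2.  1. ] w 0.0473
```

Call:
carry_out --squeeze 45 --steps '[[[0, 0, 0], 0, 1], [[0, 0, 0], 0, 1], [[0, 0, 0.7], 0, 1], [[0, 0, 0.8], 0, 1], [[0, 0, 0], 0, 1]]'

```text
time: 13.05
position: [0.546, -0.1984, 0.13]
tool_rot: [0.74, 0.672, -0.009, -0.02]
ft_force: [-0.8, -1.3, -3.3]
grip_width: 0.0468
```

```bash
python3 st.py
```

```text
13.05 [ 0.546  -0.1984  0.13  ] yaw 84.51 z [-0.039  0.017 -0.999] F [-0.8 -1.3 -3.3] w 0.0468
```

Call:
carry_out --steps '[[[0.1, 0, 1], 0, 1], [[0, 0, 1], 0, 1], [[0, 0, 1], 0, 1], [[0, 0, 1], 0, 1], [[0, 0, 0], 0, 1]]'

```text
time: 13.55
position: [0.5469, -0.1988, 0.1739]
tool_rot: [0.74, 0.672, -0.009, -0.019]
ft_force: [1.4, -0.3, -2.9]
grip_width: 0.0469
```

```bash
python3 st.py
```

```text
13.55 [ 0.5469 -0.1988  0.1739] yaw 84.5 z [-0.039  0.016 -0.999] F [ 1.4 -0.3 -2.9] w 0.0469
```

Lifted 58 mm; 42 mm to go.

Call:
carry_out --steps '[[[0, 0, 1], 0, 1], [[0, 0, 1], 0, 1], [[0, 0, 1], 0, 1], [[0, 0, 0.9], 0, 1], [[0, 0, 0], 0, 1], [[0, 0, 0], 0, 1]]'

```text
time: 14.15
position: [0.5465, -0.1985, 0.217]
tool_rot: [0.74, 0.672, -0.009, -0.019]
ft_force: [-0.7, 0.6, -3.5]
grip_width: 0.0467
```

```bash
python3 st.py;  python3 - <<'E'
from h import *
c=cams.camera('side');im=np.array(c['pixels'])[:,:,::-1]
cv2.imwrite('pics/s6.png',cv2.resize(im[100:340,180:500],(800,600),interpolation=cv2.INTER_CUBIC))
E
```

```text
14.15 [ 0.5465 -0.1985  0.217 ] yaw 84.51 z [-0.039  0.016 -0.999] F [-0.7  0.6 -3.5] w 0.0467
```

View pics/s6.png

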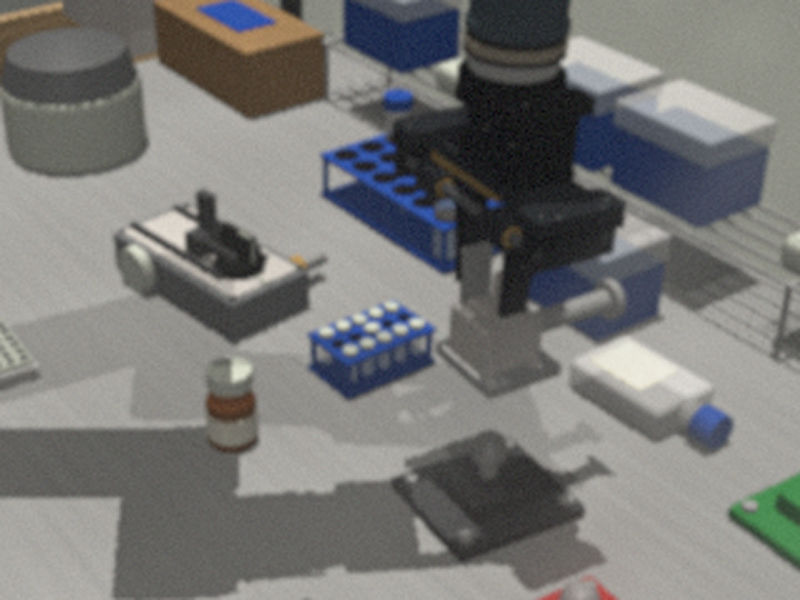

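```bash
python3 - <<'E'
from h import *
c=cams.camera('side')
a=np.radians(-5.5);X=np.array([np.cos(a),np.sin(a),0]);Y=np.array([-X[1],X[0],0])
o=robot.get_obs()['position']; b=np.array([o[0],o[1],0])-.008*Y
for pitch in(-4,0,4):
    D=X*np.cos(np.radians(pitch))+np.array([0,0,np.sin(np.radians(pitch))])
    p=[(proj(c,b+np.array([0,0,.157])+s*D)-[180,100])*2.5 for s in(.04,.114)]
    print(pitch,p,np.degrees(np.arctan2(*(p[1]-p[0])[::-1])))
im=np.array(c['pixels'])[:,:,::-1]
cv2.imwrite('pics/s7.png',cv2.resize(im[190:260,350:443],(797,600),interpolation=cv2.INTER_CUBIC))
E
```

```text
-4 [array([536.52703458, 331.19534541]), array([611.76736275, 311.83132933])] -14.432560260602381
0 [array([536.86606435, 328.11779769]), array([612.98719352, 303.21484236])] -18.115459544464787
4 [array([536.99996533, 325.09922911]), array([613.65756878, 294.71543815])] -21.621253915352717
```

View pics/s7.png

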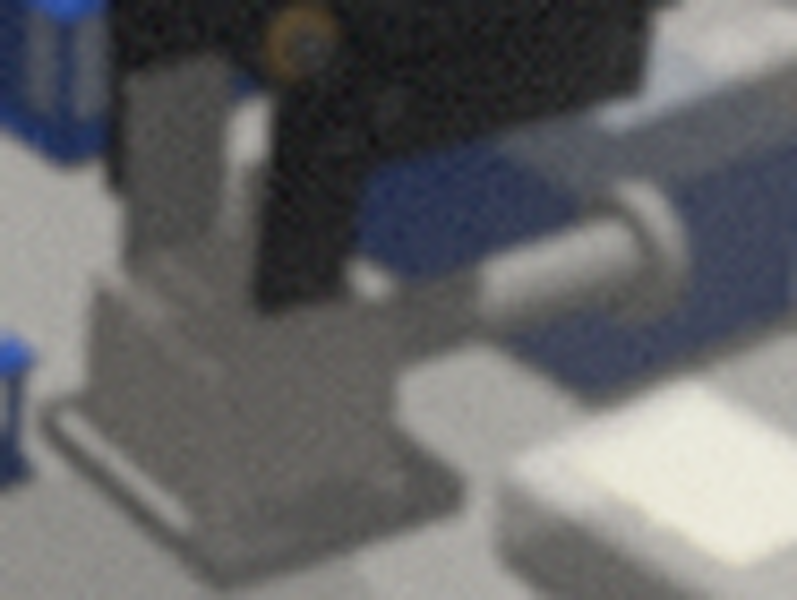

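```bash
python3 -c "
from st import *
st(); print(robot.hand_in())"
```

```text
14.25 [ 0.5465 -0.1985  0.2167] yaw 84.51 z [-0.039  0.016 -0.999] F [ 0.2  0.2 -3.6] w 0.0467
the job is handed in; nothing more can be done
None
```

The coupler is off the ball and still held in the gripper about 10.1 cm above its seat. I handed the job in at 14.25 s.

- **Knob:** I turned it clockwise about 49° until the pointer was in line with the index. By the gripper's angle it was within about 0.5° of my estimate of the panel's direction.
- **Lock fork:** I slid it about 76 mm until it pressed on its stop at 23 N. The picture afterwards shows the prongs on both sides of the knob bar.
- **Coupler:** I gripped the fin and latch tab together while it was seated. The fingers stopped at 47 mm, where 48 mm means the latch is fully pulled. I then lifted it straight up.

**Last checks:**
- The wrist carries 3.6 N, which fits the coupler's weight.
- The tongue slopes 18–20° in the side picture, against 18° expected for a level coupler, so it is level to about 2°.
- The tool itself is tilted about 2.4°, but it was already tilted that much when it gripped the coupler, and the tilt stayed the same through the lift.
- In the last side picture the bystanders in view stand where they were. The marker pen and the yellow look-alike are outside that view, so I did not check them again.

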